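# Unlatch and open the battery enclosure

### The arm

A 7-joint arm with a two-finger parallel gripper is mounted at the origin on the work surface. World frame = base frame: x ahead of the robot, y to its left, z up, the work surface at z = 0. Lengths are in m, angles in rad, forces in N, time in s.
With the tool pointing down it reaches from about 0.425 to 0.875 m from the base axis. Payload 8.4 kg.
Tool frame: the origin (TCP) lies midway between the tips of the shut fingers; the grasp point (between the pads) lies 19 mm behind it (manip.grip_point_offset is the distance from the TCP to the grasp point, in m); z points along the fingers, y is the line along which they close (so a half turn about z gives the same grasp; the last joint's range is limited). The gripper opens to 87 mm and grips with 3 to 60 N. Pads are 19 mm wide; open, the fingers measure 117 mm over their backs; the gripper's body (75 mm by 190 mm) begins 51 mm behind the grasp point.
Start: joints at [1.011, 0.333, 0.04, 1.465, -0.013, 1.343, -0.059], TCP at [0.289, -0.582, 0.223] pointing down, gripper open.
Joint ranges: [-2.58, 2.58], [-0.38, 2.09], [-1.3, 1.39], [0.25, 2.4], [-1.5, 4.64], [0.08, 2.09], [-2.65, 2.65]. Speed limits (rad/s): [2.22, 2.22, 2.79, 2.79, 3.14, 3.14, 3.14].

### API

Orientations are given as [roll, pitch, yaw] about the fixed x, y, z axes, in that order (R = Rz(yaw) Ry(pitch) Rx(roll)).
In Python, from workcell import manip gives the robot as it stands.
- The arm moves only by the tool move_arm, never from a script. Its argument "moves" is a list of rows, each a list of 7 numbers: the shift along the tool's x, y, z scaled (see below), then the turn, a rotation vector about the tool's x, y, z scaled (see below), then the opening, from -1 (shut) to 1 (fully open). A call has 1 to 12 rows; each row shifts and turns the commanded pose from where the row before left it, along the tool's axes as they then stand; what a row does not reach is not made up. The controller multiplies each number of a shift by 200 mm and each number of a turn by 1.5 rad. A row lasts 1/8 s, in which the tool goes at most 62.5 mm and 10.7 degrees, less where a joint would pass 70% of its speed; a pose out of reach is approached as far as the arm can. A call with a number of a shift or a turn outside -1 to 1 is refused whole. A call with a gripper value outside its range is refused whole. The fingers move at their own pace and stop on an object; "squeeze" is the grip in N (left out, the last holds). Time passes only in rows, so rows that do not move let the fingers close. It gives the time, the measured TCP pose, the force, the opening and the grip force at its end, in the units of the state.
- manip.get_obs(): the state, without advancing time (a new reading comes with each control period).
- manip.snapshot(name): name is "scene" or "top" or "wrist"; returns (picture, depth): 384x512x3 uint8, red, green, blue; 384x512 float32, m along the optical axis (not along the pixel's ray), 0 where there is no reading.
- manip.calibration(name): a dict with "K" (3x3 intrinsics, pixels), "rvec" (rotation vector, rad) and "tvec" (3), from world to camera coordinates, as OpenCV has them. Camera axes: x right, y down, z forward; pixel columns grow to the right and rows downward; lengths in m; the calibration is good to about 2 mm. A picture is of the moment at which its call begins: read the wrist's pose just before it. calibration takes no time and is no camera call; for the wrist camera it gives the pose at the moment of the call.
- manip.sign_off(): hands the job in; it is judged then, once.
The state is a dict: "time_s": time; "qpos": joint angles; "qvel": joint speeds; "joint_torque": joint torques, N m; "eef_pos": TCP position; "orientation": TCP orientation; "wrist_force": force on the tool from outside, world axes, zero at the start; "torque": the same for the moment, N m; "grip_width": finger opening in m; "finger_force": force on a finger pad.
Only numpy, scipy, OpenCV 4.12 (cv2) and the standard library are available. Lean on these libraries where they do the work, as an engineer would, in place of code of your own. Each camera call takes 0.05 s, during which the arm holds its last target. There are 200 camera calls.

### The job

Open the battery enclosure on the bench so that the batteries inside can be serviced: lift its paddle handle until the hidden bolt lets go and the lid springs up ajar, then swing the lid open past upright, without flinging it, so that it stays open by itself. The latch linkage is worn and easily bent, so feel your way: never pull up on the paddle with more than 10 N. Leave the paddle folded back down, and leave everything else on the bench and on the enclosure's ledge where it is.

Things in the scene. Friction and masses are not known exactly. Their poses are not given: they have to be found in the camera images.
- enclosure: Fixed steel battery enclosure: box 320 mm wide (its y), 150 mm deep (its x), 110 mm high; in front, on the robot's side (its -x), a ledge as wide, 75 mm deep, top 68 mm up. Origin: centre of the underside of the box (ledge not counted), on the bench; z up. It stands at varying places and yaw.
- paddle: T-shaped dark steel paddle handle above the middle of the ledge: a 36 x 5 mm plate from its pin towards -x to a cross bar, the lip. Origin: on the pin, which runs along y. Closed, it lies level and its axes are those of the enclosure; lifting the lip is a positive turn about y (its z axis leans to the enclosure's +x). A weak spring folds it down when let go.
- paddle_pin (a point): Middle of the paddle's pin, 100 mm above the bench, 12 mm in front of the lid's free edge, between two cheeks (outer faces 68 mm apart, tops 112 mm up). Lifting, felt at the lip: 2 to 4 N through a free play of 0 to 0.7 rad, new each time; then 5 to 8 N for about 0.33 rad, drawing a hidden bolt 8 mm; then the lid springs up; 0.08 rad later the bolt meets a hard stop, not to be forced.
- paddle_lip (a point): Centre of the paddle's lip: round bar along y with rounded ends, 50 mm long, 12 mm in diameter, 50 mm from the pin. Pinch it from above by its two ends (fingers closing along y); it turns between the pads as it rises. Closed, it is 100 mm above the bench, 26 mm of air below it; nothing within 60 mm to either side of its ends.
- lid (a joint): Lid angle, rad: 0 shut (latched, it gives about 0.005), 0.13 sprung up ajar on its ejector pin, 1.57 upright, 1.9 at its stop. The lid (0.45 to 0.7 kg, 150 x 320 x 8 mm panel on top of the box) hinges on the far (+x) rim; the free edge on the robot's side rises. Let go between ajar and about 1.3 rad it falls back; beyond, hinge friction holds it.
- lid_hinge (a point): Middle of the lid's hinge line, which runs along the enclosure's y axis at the far (+x) rim, 110 mm above the bench.
- lid_handle (a point): Middle of the lid's bow handle: round bar along y, 120 mm long, 11 mm in diameter, axis 35 mm above the lid's top face; shut, it is 135 mm from the hinge line in x and 43 mm above it; thin legs 51 mm to either side. It turns between finger pads that close across it (along x), so the gripper can stay pointing down all the way.
- socket: Wrench socket standing loose on the ledge, at the +y side of the paddle; steel, 28 mm in diameter, 38 mm high. Origin: centre of its underside. To be left alone.
- grease_jar: Small white jar standing loose on the ledge, at the -y side of the paddle; 34 mm in diameter, 45 mm high. Origin: centre of its underside. To be left alone.
- wrench: Open wrench lying on the bench, 180 mm long. To be left alone.
- screwdriver: Screwdriver lying on the bench, 200 mm long. To be left alone.
- flat_bar: Flat steel bar lying on the bench, 300 x 30 x 6 mm. To be left alone.
- spare_battery: Grey battery standing on the bench, 151 x 65 x 94 mm. To be left alone.

How it is judged:
On the way:
1. the paddle is lifted and the freed lid has sprung up ajar (value of joint lid between 0.06 and 0.4 rad and angle between paddle's own z axis and vertical above 0.25 rad), for 0.1 s.
At the end, for the whole second after the job is handed in: The lid stands open at 1.5 rad or more (upright or past it) and at rest (under 0.1 rad/s), and the paddle is folded down (within 0.12 rad of level) (value of joint lid above 1.5 rad and velocity of joint lid between -0.1 and 0.1 rad/s and angle between paddle's own z axis and vertical below 0.12 rad); the robot touches nothing.
It fails at once if the latch is overloaded: lifting the paddle against the stop strains its linkage with more than 20 N, which takes over 10 N of lift at the lip (contact force between paddle and enclosure above 20 N).
It fails at once if the lid is flung open or slammed (faster than 2.5 rad/s) (velocity of joint lid above 2.5 rad/s or velocity of joint lid below -2.5 rad/s).
It fails at once if another thing on the bench or on the ledge is moved by more than 30 mm (distance of any of socket, grease_jar, wrench, screwdriver, flat_bar, spare_battery from where it was at the start of the episode above 0.03 m).
It also fails if it takes over 72 s, if anything falls off the work surface, if the arm or the gripper's body presses on something with over 40 N, if the wrist force passes 120 N, or if a joint passes its speed limit or range.

## Working session

There is one attempt and no reset: what is moved stays moved. The work goes in short steps, Python scripts to look and compute and a tool call to move; the robot and the scene stay as the last step left them, time stands still between calls to the robot, and variables do not carry over. Pictures are saved under pics/ and viewed, at most 10 in all, crops included, and the job is handed in when it is done.

Besides the shell and the picture viewer there is one more tool, called after "Call:" as name(argument=value, ...), one argument or row to a line, values as JSON. move_arm: Moves the arm, as the interface text tells. Shifts and turns lie within -1 to 1; 1 stands for 200 mm of shift or 1.5 rad of turn. Its arguments: {"type":"object","properties":{"moves":{"type":"array","items":{"type":"array","items":{"type":"number"}}},"squeeze":{"type":"number"}},"required":["moves"]}

```bash
mkdir -p pics; cat > h.py <<'E'
import numpy as np, cv2
from workcell import manip
def cal(n):
    c=manip.calibration(n); R=cv2.Rodrigues(np.array(c["rvec"],float))[0]
    return np.array(c["K"],float),R,np.array(c["tvec"],float).ravel()
def cloud(d,c):
    K,R,t=c; v,u=np.mgrid[:d.shape[0],:d.shape[1]]
    p=np.stack([(u-K[0,2])/K[0,0]*d,(v-K[1,2])/K[1,1]*d,d],-1)
    w=(p-t)@R; w[d<=0]=np.nan; return w
def shot(n,tag):
    c=cal(n); im,d=manip.snapshot(n); im=np.array(im)
    cv2.imwrite(f"pics/{tag}.png",cv2.cvtColor(im,cv2.COLOR_RGB2BGR)); np.savez(f"{tag}.npz",im=im,d=d,K=c[0],R=c[1],t=c[2])
    return im,d,c
E
python3 - <<'E'
from h import *
a=shot("scene","s0")[0];b=shot("top","t0")[0]
cv2.imwrite("pics/both.png",cv2.cvtColor(cv2.resize(np.vstack([a,b]),(800,1200))[:,:],cv2.COLOR_RGB2BGR)) 
o=manip.get_obs();print(o["time_s"],o["eef_pos"],o["orientation"],o["wrist_force"],manip.grip_point_offset)
E
```

```text
0.1 [ 0.28881321 -0.58185791  0.22178293] [-3.14019639e+00  9.60205941e-05  4.60761884e-01] [ 0.93924423  0.68050081 -0.61298619] 0.0187
```

View pics/t0.png

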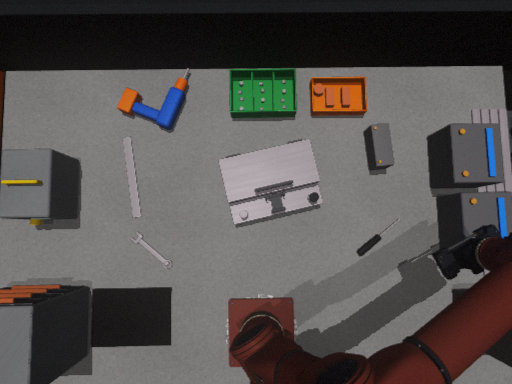

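View pics/s0.png

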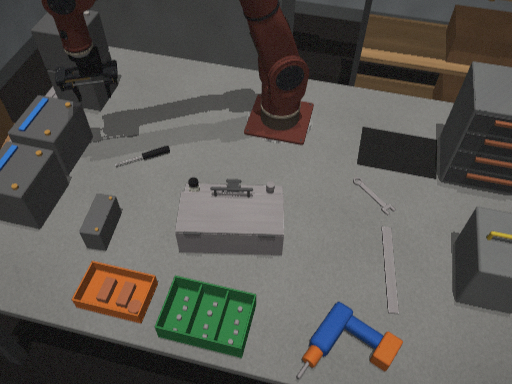

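The top view shows the enclosure at about (270,180) px, with its bow handle at (273,187) and the paddle at (278,203). The loose items stand at (243,214) and (313,198). The scene view shows it from the far side, handle at (232,191), paddle at (233,184).

```bash
cat > m.py <<'E'
from h import *
for n in ["t0","s0"]:
    f=np.load(n+".npz"); w=cloud(f["d"],(f["K"],f["R"],f["t"]))
    z=w[...,2]; reg=(w[...,0]>.3)&(w[...,0]<.75)&(abs(w[...,1])<.3)
    for lo,hi in [(.106,.13),(.06,.078),(.14,.18)]:
        m=(reg&(z>lo)&(z<hi)).astype(np.uint8)
        if lo<.13 : m=cv2.morphologyEx(m,cv2.MORPH_OPEN,np.ones((3,3)))
        k,l,s,c=cv2.connectedComponentsWithStats(m)
        if k<2: continue
        i=1+s[1:,4].argmax(); p=w[l==i]
        r=cv2.minAreaRect((p[:,:2]*1000).astype(np.float32)); print(n,lo,s[i],r,np.median(p[:,2]),"|all",k)
E
python3 m.py
```

```text
t0 0.106 [ 219  139  101   63 4035] ((562.9088745117188, -34.500396728515625), (156.59451293945312, 320.60491943359375), 12.334385871887207) 0.11815066070371964 |all 3
t0 0.06 [230 195  42  29 802] ((431.6875915527344, 27.08155059814453), (75.19573211669922, 143.46385192871094), 12.325109481811523) 0.06756546313127451 |all 4
t0 0.14 [254 180  39  12 131] ((501.6960754394531, -47.15070343017578), (11.444904327392578, 128.71575927734375), 12.034233093261719) 0.15784476837029987 |all 2
s0 0.106 [ 175  192  109   46 4447] ((566.753173828125, -34.5103759765625), (161.64796447753906, 319.7445068359375), 12.543394088745117) 0.11738703176057474 |all 3
s0 0.06 [199 184  15   9 103] ((455.58782958984375, -151.1469268798828), (40.840484619140625, 47.50859451293945), 11.657633781433105) 0.06675583810139213 |all 18
s0 0.14 [210 187  43   7 164] ((506.9011535644531, -48.14577865600586), (13.310650825500488, 127.96231079101562), 12.87555980682373) 0.15632459509912353 |all 2
```

Call:
move_arm(
  moves=[
    [0.15,-0.17,-0.035,0,0,0,1],
    [0.15,-0.17,-0.035,0,0,0,1],
    [0.15,-0.17,-0.035,0,0,0,1],
    [0.15,-0.17,-0.035,0,0,0,1],
    [0.15,-0.17,-0.035,0,0,0,1],
    [0.15,-0.17,-0.035,0,0,0,1],
    [0.15,-0.17,-0.035,0,0,0,1],
    [0.15,-0.17,-0.035,0,0,0,1],
    [0.15,-0.17,-0.035,0,0,0,1],
    [0.15,-0.17,-0.035,0,0,0,1],
    [0,0,0,0,0,0.08,1],
    [0,0,0,0,0,0.08,1],
  ],
)

```text
time_s: 1.6
eef_pos: [0.4065, -0.1436, 0.2924]
orientation: [3.142, 0.0, 0.218]
wrist_force: [-1.3, -1.0, -0.6]
grip_width: 0.0869
finger_force: 0.0
```

```bash
python3 - <<'E'
from h import *
o=manip.get_obs();print(o["time_s"],o["eef_pos"],o["orientation"],o["qpos"],o["wrist_force"])
shot("wrist","w0")
K,R,t=cal("wrist");print(-R.T@t,R[2])
E
```

```text
1.6 [ 0.40648171 -0.14361538  0.29243664] [3.14151042e+00 3.81163242e-04 2.18275313e-01] [ 0.63354882 -0.13383546 -0.35290712  1.82932038 -0.04628558  1.4383843
 -1.06284715] [-1.31921972 -0.95556785 -0.58603251]
[ 0.48415031 -0.12683648  0.45509457] [-0.28085702 -0.0603919  -0.95784767]
```

View pics/w0.png

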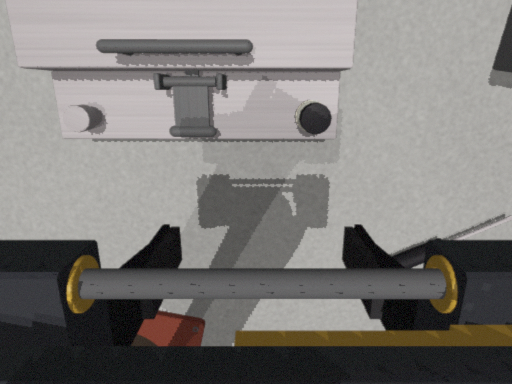

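The wrist view shows the lip bar spanning (172–215,131), the paddle plate and cheeks above it at (190,80), and the bow handle at (100–250,46). The socket is at (82,118) and the jar at (315,118). I measure them and then take a second view while moving over the lip.

```bash
cat > m2.py <<'E'
import sys
from h import *
def lipuv(n):
    f=np.load(n+".npz"); w=cloud(f["d"],(f["K"],f["R"],f["t"])); z=w[...,2]
    reg=(w[...,0]>.38)&(w[...,0]<.56)&(w[...,1]>-.14)&(w[...,1]<.05)
    out={}
    for nm,m in [("lip",reg&(z>.095)&(z<.109)&(np.hypot(w[...,0]-.429,w[...,1]+.064)<.032)),("handle",reg&(z>.14)&(z<.17))]:
        m=cv2.morphologyEx(m.astype(np.uint8),cv2.MORPH_OPEN,np.ones((2,2)))
        k,l,s,c=cv2.connectedComponentsWithStats(m); i=1+s[1:,4].argmax(); p=w[l==i]
        r=cv2.minAreaRect(np.argwhere(l==i)[:,::-1].astype(np.float32))
        r2=cv2.minAreaRect((p[:,:2]*1000).astype(np.float32))
        print(n,nm,np.round(r[0],1),np.round(r[1],1),"xy",np.round(r2[0],1),np.round(r2[1],1),round(r2[2],1),"ztop",np.percentile(p[:,2],[5,50,95]).round(4))
        out[nm]=(np.array(r[0]),f["K"],f["R"],f["t"])
    return out
V=[lipuv(n) for n in sys.argv[1:]]
if len(V)>1:
    for nm in V[0]:
        A=[];b=[]
        for v in V:
            uv,K,R,t=v[nm]; P=K@np.c_[R,t]
            for q in (0,1):
                r=P[2]*uv[q]-P[q]; A.append(r[:3]); b.append(-r[3])
        print(nm,"tri",np.linalg.lstsq(np.array(A),np.array(b),rcond=None)[0].round(4))
E
python3 m2.py w0 t0
```

```text
w0 lip [193. 118.] [38. 46.] xy [429.1 -56. ] [36.4 54.5] 37.2 ztop [nan nan nan]
w0 handle [175.  47.] [ 14. 156.] xy [499.9 -40.8] [  8.8 144. ] 15.0 ztop [nan nan nan]
t0 lip [277.6 206.2] [11.4 13.6] xy [437.3 -65.2] [37.6 50.1] 13.2 ztop [0.0652 0.1022 0.1065]
t0 handle [274.1 186.5] [ 3.3 39.3] xy [500.1 -52.3] [  8.  133.6] 13.5 ztop [0.1167 0.1556 0.1615]
lip tri [ 0.4382 -0.0627  0.0974]
handle tri [ 0.4993 -0.0497  0.1612]
```

Call:
move_arm(
  moves=[
    [0.1,-0.12,0.05,0,0,0,1],
    [0.1,-0.12,0.05,0,0,0,1],
    [0,-0.12,0.05,0,0,0,1],
    [0,0,0,0,0,0,1],
  ],
)

```text
time_s: 2.15
eef_pos: [0.4292, -0.0637, 0.2618]
orientation: [-3.141, 0.001, 0.225]
wrist_force: [-0.2, 0.0, 0.0]
grip_width: 0.0868
finger_force: 0.0
```

```bash
python3 - <<'E'
from h import *
o=manip.get_obs();print(o["time_s"],o["eef_pos"],o["orientation"],o["wrist_force"])
shot("wrist","w1")
E
python3 m2.py w0 w1
```

```text
2.15 [ 0.42923274 -0.06374843  0.26182858] [-3.14099099e+00  1.36249636e-03  2.25152630e-01] [-0.21178973  0.02090335  0.0130528 ]
w0 lip [193. 118.] [38. 46.] xy [429.1 -56. ] [36.4 54.5] 37.2 ztop [nan nan nan]
w0 handle [175.  47.] [ 14. 156.] xy [499.9 -40.8] [  8.8 144. ] 15.0 ztop [nan nan nan]
w1 lip [262.5 161. ] [49. 38.] xy [426.  -65.9] [65.7 60.9] 12.9 ztop [nan nan nan]
w1 handle [263.   96.3] [166.1  14.6] xy [501.5 -49.8] [ 11.2 144.4] 12.5 ztop [nan nan nan]
lip tri [ 0.44   -0.0618  0.0996]
handle tri [ 0.5015 -0.0479  0.1546]
```

```bash
python3 - <<'E'
import cv2
a=cv2.imread("pics/w0.png")[30:150,60:340];b=cv2.imread("pics/w1.png")[80:200,130:410]
cv2.imwrite("pics/c.png",cv2.resize(cv2.vconcat([a,b]),None,fx=2.4,fy=2.4,interpolation=cv2.INTER_CUBIC))
E
```

```text
(no output)
```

View pics/c.png

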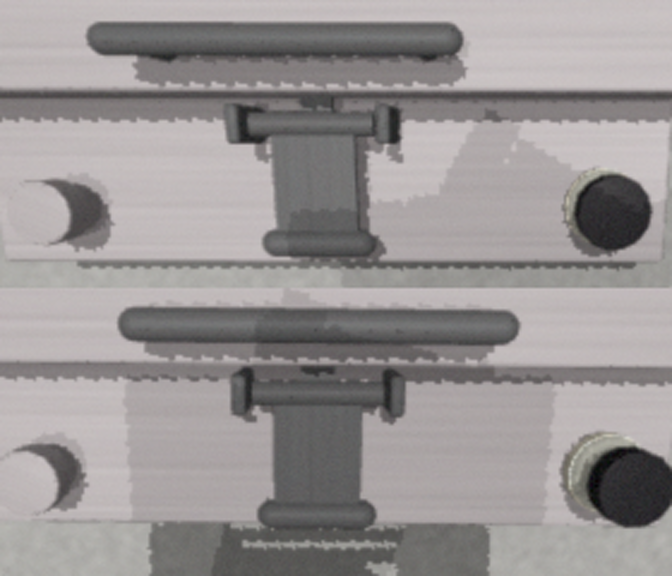

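The crop (2.4×) shows the lip centre at (193.3,131.3) in w0 and (262.1,174.2) in w1. The pin is at (190.4,81.3) and (262.5,123.7), and the handle at (174.6,46.3) and (262.7,95.8).

```bash
python3 - <<'E'
from h import *
F=[np.load(n+".npz") for n in ("w0","w1")]
P=[f["K"]@np.c_[f["R"],f["t"]] for f in F]
for nm,a,b in [("lip",(193.3,131.3),(262.1,174.2)),("pin",(190.4,81.3),(262.5,123.7)),("handle",(174.6,46.3),(262.7,95.8))]:
    X=cv2.triangulatePoints(*P,np.array(a),np.array(b)).ravel();print(nm,X[:3]/X[3])
    hz={"lip":.1,"pin":.1,"handle":.153}[nm]
    for f,u in zip(F,(a,b)):
        d=f["R"].T@np.linalg.inv(f["K"])@np.array([*u,1]); c=-f["R"].T@f["t"]; print("  plane",c+d*(hz-c[2])/d[2])
    w=cloud(F[1]["d"],(F[1]["K"],F[1]["R"],F[1]["t"])); print("  depth pt",w[round(b[1]),round(b[0])])
E
```

```text
lip [ 0.42645654 -0.0644101   0.09966056]
  plane [ 0.42653596 -0.06447881  0.1       ]
  plane [ 0.42651571 -0.06438204  0.1       ]
  depth pt [ 0.42800703 -0.06393361  0.10530414]
pin [ 0.47577252 -0.05359817  0.10036138]
  plane [ 0.47593077 -0.05359161  0.1       ]
  plane [ 0.47556777 -0.05354997  0.1       ]
  depth pt [ 0.47573048 -0.05301387  0.10561198]
handle [ 0.50192078 -0.04755728  0.15505805]
  plane [ 0.50205881 -0.04702576  0.153     ]
  plane [ 0.50186649 -0.04756649  0.153     ]
  depth pt [ 0.5018916  -0.04778001  0.15938109]
```

Call:
move_arm(
  moves=[
    [-0.011,0,0.2,0,0,0.005,1],
    [0,0,0.2,0,0,0,1],
    [0,0,0.2,0,0,0,1],
    [0,0,0.14,0,0,0,1],
    [0,0,0.1,0,0,0,1],
    [0,0,0.05,0,0,0,1],
    [0,0,0,0,0,0,1],
    [0,0,0,0,0,0,1],
  ],
)

```text
time_s: 3.2
eef_pos: [0.4283, -0.066, 0.0854]
orientation: [3.141, -0.001, 0.213]
wrist_force: [0.7, -0.0, -0.7]
grip_width: 0.087
finger_force: 0.0
```

```bash
python3 - <<'E'
from h import *
o=manip.get_obs();print(o["time_s"],o["eef_pos"],o["orientation"],o["wrist_force"],o["torque"])
shot("wrist","w2")
E
```

```text
3.2 [ 0.42832101 -0.06601296  0.08541251] [ 3.14109253e+00 -1.17241698e-03  2.13095585e-01] [ 0.69339702 -0.02100805 -0.70525367] [-0.03039095 -0.00348604 -0.02212846]
```

View pics/w2.png

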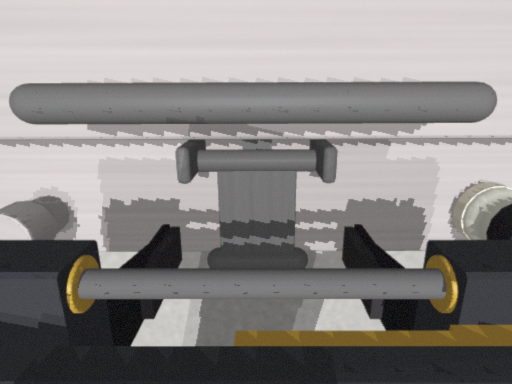

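The lip bar at (258,260) px lies between the finger tips (about 172 and 352 px) and is well centred. Lowering 3 mm and closing.

Call:
move_arm(
  moves=[
    [0,0,0.015,0,0,0,1],
    [0,0,0,0,0,0,-0.1],
    [0,0,0,0,0,0,-0.4],
    [0,0,0,0,0,0,-1],
    [0,0,0,0,0,0,-1],
    [0,0,0,0,0,0,-1],
    [0,0,0,0,0,0,-1],
  ],
  squeeze=15,
)

```text
time_s: 4.12
eef_pos: [0.4273, -0.0643, 0.0814]
orientation: [-3.14, 0.001, 0.214]
wrist_force: [-2.3, 6.3, 1.2]
grip_width: 0.0481
finger_force: 15.0
```

Call:
move_arm(
  moves=[
    [0,-0.004,-0.012,0,0,0,-1],
    [0,0,-0.012,0,0,0,-1],
    [0,0,0,0,0,0,-1],
  ],
)

```text
time_s: 4.5
eef_pos: [0.4275, -0.0643, 0.0865]
orientation: [-3.141, -0.0, 0.214]
wrist_force: [0.5, 5.2, -1.7]
grip_width: 0.0481
finger_force: 15.0
```

Call:
move_arm(
  moves=[
    [0.001,0,-0.012,0,0,0,-1],
    [0.002,0,-0.012,0,0,0,-1],
    [0,0,0,0,0,0,-1],
  ],
)

```text
time_s: 4.88
eef_pos: [0.4281, -0.0641, 0.0913]
orientation: [-3.141, -0.0, 0.214]
wrist_force: [-0.3, 5.3, -0.9]
grip_width: 0.0482
finger_force: 15.0
```

Call:
move_arm(
  moves=[
    [0.003,0,-0.012,0,0,0,-1],
    [0.003,0,-0.012,0,0,0,-1],
    [0,0,0,0,0,0,-1],
  ],
)

```text
time_s: 5.25
eef_pos: [0.4291, -0.0639, 0.096]
orientation: [-3.141, 0.0, 0.214]
wrist_force: [-0.6, 5.8, -2.5]
grip_width: 0.0486
finger_force: 15.0
```

Call:
move_arm(
  moves=[
    [0.004,0,-0.012,0,0,0,-1],
    [0,0,0,0,0,0,-1],
  ],
)

```text
time_s: 5.5
eef_pos: [0.4298, -0.0637, 0.0983]
orientation: [-3.141, 0.0, 0.214]
wrist_force: [-0.1, 5.6, -2.3]
grip_width: 0.048
finger_force: 15.0
```

Call:
move_arm(
  moves=[
    [0.004,0,-0.012,0,0,0,-1],
    [0,0,0,0,0,0,-1],
  ],
)

```text
time_s: 5.75
eef_pos: [0.4306, -0.0635, 0.1007]
orientation: [-3.141, 0.0, 0.214]
wrist_force: [-0.3, 5.4, -2.1]
grip_width: 0.0482
finger_force: 15.0
```

Call:
move_arm(
  moves=[
    [0.006,0,-0.012,0,0,0,-1],
    [0,0,0,0,0,0,-1],
  ],
)

```text
time_s: 6.0
eef_pos: [0.4315, -0.0633, 0.103]
orientation: [-3.141, 0.001, 0.214]
wrist_force: [-1.2, 5.2, -2.8]
grip_width: 0.0481
finger_force: 15.0
```

Call:
move_arm(
  moves=[
    [0.006,0,-0.012,0,0,0,-1],
    [0,0,0,0,0,0,-1],
  ],
)

```text
time_s: 6.25
eef_pos: [0.4327, -0.0631, 0.1054]
orientation: [-3.141, 0.001, 0.214]
wrist_force: [-1.4, 5.4, -2.9]
grip_width: 0.0481
finger_force: 15.0
```

```bash
python3 - <<'E'
from h import *
o=manip.get_obs();print(o["time_s"],o["eef_pos"],o["wrist_force"])
shot("wrist","w3")
E
```

```text
6.25 [ 0.43267655 -0.06307817  0.10542622] [-1.35512242  5.35921548 -2.93825763]
```

View pics/w3.png

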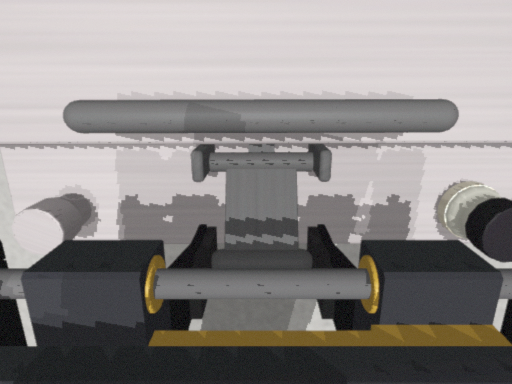

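The lip stays between the pads at (262,260) px as it rises, and the lid is still shut.

Call:
move_arm(
  moves=[
    [0.006,0,-0.01,0,0,0,-1],
    [0,0,0,0,0,0,-1],
  ],
)

```text
time_s: 6.55
eef_pos: [0.4337, -0.0628, 0.1074]
orientation: [-3.14, 0.001, 0.214]
wrist_force: [-1.3, 4.9, -3.1]
grip_width: 0.0486
finger_force: 15.0
```

Call:
move_arm(
  moves=[
    [0.006,0,-0.01,0,0,0,-1],
    [0,0,0,0,0,0,-1],
  ],
)

```text
time_s: 6.8
eef_pos: [0.4349, -0.0626, 0.1094]
orientation: [-3.14, 0.001, 0.214]
wrist_force: [-1.8, 4.7, -1.1]
grip_width: 0.0486
finger_force: 15.0
```

Call:
move_arm(
  moves=[
    [0.007,0,-0.01,0,0,0,-1],
    [0,0,0,0,0,0,-1],
  ],
)

```text
time_s: 7.05
eef_pos: [0.436, -0.0623, 0.1112]
orientation: [-3.14, 0.002, 0.214]
wrist_force: [-1.6, 4.4, -3.8]
grip_width: 0.0479
finger_force: 15.0
```

Call:
move_arm(
  moves=[
    [0.008,0,-0.01,0,0,0,-1],
    [0,0,0,0,0,0,-1],
  ],
)

```text
time_s: 7.3
eef_pos: [0.4372, -0.0621, 0.1129]
orientation: [-3.14, 0.003, 0.214]
wrist_force: [-2.6, 5.2, -5.9]
grip_width: 0.0485
finger_force: 15.0
```

Call:
move_arm(
  moves=[
    [0.008,0,-0.009,0,0,0,-1],
    [0,0,0,0,0,0,-1],
  ],
)

```text
time_s: 7.55
eef_pos: [0.4385, -0.0618, 0.1145]
orientation: [-3.14, 0.003, 0.213]
wrist_force: [-2.5, 4.8, -4.7]
grip_width: 0.0481
finger_force: 15.0
```

Call:
move_arm(
  moves=[
    [0.008,0,-0.009,0,0,0,-1],
    [0,0,0,0,0,0,-1],
  ],
)

```text
time_s: 7.8
eef_pos: [0.44, -0.0615, 0.1163]
orientation: [-3.14, 0.003, 0.214]
wrist_force: [-3.3, 4.6, -5.3]
grip_width: 0.048
finger_force: 15.0
```

Call:
move_arm(
  moves=[
    [0.008,0,-0.008,0,0,0,-1],
    [0,0,0,0,0,0,-1],
  ],
)

```text
time_s: 8.05
eef_pos: [0.4414, -0.0611, 0.1179]
orientation: [-3.14, 0.004, 0.214]
wrist_force: [-4.4, 4.0, -4.9]
grip_width: 0.0477
finger_force: 15.0
```

Call:
move_arm(
  moves=[
    [0.008,0,-0.008,0,0,0,-1],
    [0,0,0,0,0,0,-1],
  ],
)

```text
time_s: 8.3
eef_pos: [0.443, -0.0608, 0.1195]
orientation: [-3.14, 0.004, 0.213]
wrist_force: [-4.5, 4.1, -4.3]
grip_width: 0.0479
finger_force: 15.0
```

Call:
move_arm(
  moves=[
    [0.008,0,-0.007,0,0,0,-1],
    [0,0,0,0,0,0,-1],
  ],
)

```text
time_s: 8.55
eef_pos: [0.4445, -0.0604, 0.1209]
orientation: [-3.14, 0.004, 0.214]
wrist_force: [-4.9, 4.7, -4.6]
grip_width: 0.0482
finger_force: 15.0
```

```bash
cat > lid.py <<'E'
from h import *
import sys
im,d,c=shot("wrist",sys.argv[1]); w=cloud(d,c)
e=np.array([np.cos(.216),np.sin(.216)]); p=w[...,:2]-np.array([.634,-.0187])
x=p@e; y=p@np.array([-e[1],e[0]]); z=w[...,2]
m=(x<-.02)&(x>-.148)&(abs(y)<.16)&(abs(y)>.07)&(z>.1)&np.isfinite(z)
if m.sum()>50:
    a=np.polyfit(x[m],z[m],1);r=z[m]-np.polyval(a,x[m]);k=abs(r)<.006;a=np.polyfit(x[m][k],z[m][k],1);print("lid angle",-np.arctan(a[0]),m.sum())
o=manip.get_obs();print(o["time_s"],o["eef_pos"],o["wrist_force"])
E
python3 lid.py w4
```

```text
lid angle 0.0026493613416854983 32482
8.6 [ 0.44450344 -0.06045323  0.12085186] [-3.91017287  3.96844867 -5.51615327]
```

Call:
move_arm(
  moves=[
    [0.0085,0,-0.007,0,0,0,-1],
    [0,0,0,0,0,0,-1],
  ],
)

```text
time_s: 8.85
eef_pos: [0.4461, -0.0601, 0.1222]
orientation: [-3.14, 0.004, 0.213]
wrist_force: [-4.1, 4.7, -4.8]
grip_width: 0.0485
finger_force: 15.0
```

Call:
move_arm(
  moves=[
    [0.0075,0,-0.006,0,0,0,-1],
    [0,0,0,0,0,0,-1],
  ],
)

```text
time_s: 9.1
eef_pos: [0.4476, -0.0598, 0.1235]
orientation: [-3.14, 0.004, 0.213]
wrist_force: [-5.1, 3.8, -4.2]
grip_width: 0.0483
finger_force: 15.0
```

```bash
python3 lid.py w5
```

```text
lid angle 0.0039415888449319475 34594
9.15 [ 0.44763965 -0.05978477  0.12347389] [-4.27321109  5.20129289 -4.47957247]
```

Call:
move_arm(
  moves=[
    [0.0075,0,-0.006,0,0,0,-1],
    [0,0,0,0,0,0,-1],
  ],
)

```text
time_s: 9.4
eef_pos: [0.4496, -0.0593, 0.125]
orientation: [-3.14, 0.003, 0.214]
wrist_force: [-3.0, 5.6, -2.5]
grip_width: 0.0484
finger_force: 15.0
```

```bash
python3 lid.py w6
```

```text
lid angle 0.0268195423452746 35370
9.45 [ 0.44979131 -0.05930189  0.12505002] [-3.46130795  5.70976023 -1.63476434]
```

Call:
move_arm(
  moves=[
    [0.0075,0,-0.0055,0,0,0,-1],
    [0,0,0,0,0,0,-1],
  ],
)

```text
time_s: 9.7
eef_pos: [0.4511, -0.059, 0.126]
orientation: [-3.14, 0.003, 0.214]
wrist_force: [-4.2, 5.4, -4.0]
grip_width: 0.0482
finger_force: 15.0
```

```bash
python3 lid.py w7
```

```text
lid angle 0.1061165567047302 34407
9.75 [ 0.45098136 -0.05904391  0.12594973] [-3.17585433  4.49744677 -4.64673127]
```

Lid is springing up. Hold for a moment and confirm.

Call:
move_arm(
  moves=[
    [0,0,0,0,0,0,-1],
    [0,0,0,0,0,0,-1],
    [0,0,0,0,0,0,-1],
  ],
)

```text
time_s: 10.12
eef_pos: [0.451, -0.059, 0.1259]
orientation: [-3.14, 0.003, 0.214]
wrist_force: [-3.9, 4.7, -5.0]
grip_width: 0.0482
finger_force: 15.0
```

```bash
python3 lid.py w8
```

```text
lid angle 0.12667053243339407 33669
10.175 [ 0.45094555 -0.05905834  0.12593983] [-3.19027835  5.34049268 -4.09753024]
```

Call:
move_arm(
  moves=[
    [-0.025,0,0.0185,0,0,0,-1],
    [-0.022,0,0.0215,0,0,0,-1],
    [-0.019,0,0.024,0,0,0,-1],
    [-0.0165,0,0.026,0,0,0,-1],
    [-0.013,0,0.028,0,0,0,-1],
    [-0.009,0,0.0295,0,0,0,-1],
    [-0.006,0,0.03,0,0,0,-1],
    [-0.002,0,0.026,0,0,0,-1],
    [0,0,0,0,0,0,-1],
  ],
)

```text
time_s: 11.3
eef_pos: [0.4299, -0.0637, 0.0857]
orientation: [-3.141, 0.001, 0.214]
wrist_force: [-2.6, 5.4, -0.2]
grip_width: 0.0481
finger_force: 15.0
```

Call:
move_arm(
  moves=[
    [0,0,0,0,0,0,-0.2],
    [0,0,0,0,0,0,0.3],
    [0,0,0,0,0,0,1],
    [0,0,0,0,0,0,1],
    [0,0,0,0,0,0,1],
    [0,0,-0.1,0,0,0,1],
    [0,0,-0.2,0,0,0,1],
    [0,0,-0.3,0,0,0,1],
    [0,0,-0.3,0,0,0,1],
    [0,0,-0.05,0,0,0,1],
  ],
)

```text
time_s: 12.55
eef_pos: [0.4322, -0.0646, 0.2801]
orientation: [3.138, -0.006, 0.213]
wrist_force: [0.0, -0.5, -1.3]
grip_width: 0.0867
finger_force: 0.0
```

```bash
python3 lid.py w9; python3 -c "
from h import *
print(manip.get_obs()['qpos'],manip.get_obs()['orientation'])"
```

```text
lid angle 0.1266872039317939 23089
12.6 [ 0.43165594 -0.06456668  0.279052  ] [-0.55875194  0.57619401  1.20780782]
[ 0.56452191 -0.12187076 -0.46636278  1.84147847 -0.05444483  1.40436798
 -1.24782601] [ 3.13911544 -0.00439607  0.21307355]
```

View pics/w9.png

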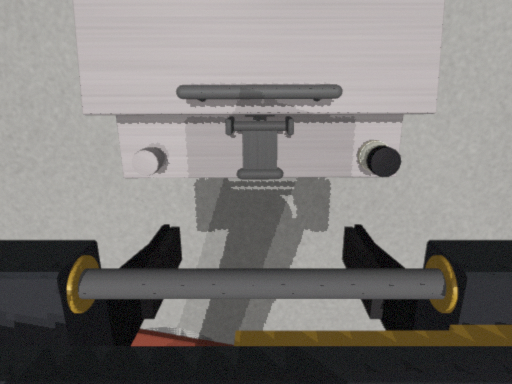

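The view shows the lid ajar (0.127 rad), with its handle at (260,91) px. The paddle is folded flat, lip at (260,173), and the socket and jar are unmoved. I turn 90° above the handle.

Call:
move_arm(
  moves=[
    [0.2,-0.003,0,0,0,0,1],
    [0.2,-0.003,0,0,0,0,1],
    [0,0,0,0,0,-0.1164,1],
    [0,0,0,0,0,-0.1164,1],
    [0,0,0,0,0,-0.1164,1],
    [0,0,0,0,0,-0.1164,1],
    [0,0,0,0,0,-0.1164,1],
    [0,0,0,0,0,-0.1164,1],
    [0,0,0,0,0,-0.1164,1],
    [0,0,0,0,0,-0.1164,1],
    [0,0,0,0,0,-0.1164,1],
    [0,0,0,0,0,0,1],
  ],
)

```text
time_s: 14.1
eef_pos: [0.5077, -0.0463, 0.2744]
orientation: [-3.14, -0.001, 1.784]
wrist_force: [-0.4, -0.0, -0.3]
grip_width: 0.0869
finger_force: 0.0
```

```bash
python3 - <<'E'
from h import *
f=np.load("w9.npz");w=cloud(f["d"],(f["K"],f["R"],f["t"]))
print("handle w9",np.round([w[v,260] for v in (88,91,94)],4)); print("lip",w[173,260],"pin",w[126,260])
# top-view check of handle
im,d,c=shot("top","t1")
o=manip.get_obs();print(o["time_s"],o["eef_pos"],o["orientation"],o["wrist_force"],o["qpos"])
E
python3 lid.py w10
```

```text
handle w9 [[ 0.5111 -0.0462  0.1755]
 [ 0.509  -0.0466  0.1758]
 [ 0.5068 -0.0471  0.177 ]]
lip [ 0.42867429 -0.06377204  0.10630049] pin [ 0.4760766  -0.05361043  0.10624255]
14.15 [ 0.50777329 -0.04625593  0.27468132] [-3.13990098e+00 -7.69375361e-04  1.78082225e+00] [0.1323635  0.06869157 0.32637368] [ 0.56074455  0.05940931 -0.57593443  1.69294618  0.03238364  1.40070088
  0.19010116]
lid angle 0.1268598025355011 18910
14.2 [ 0.50786328 -0.04626072  0.27495431] [-0.4393785   0.04344477 -0.27228929]
```

View pics/w10.png

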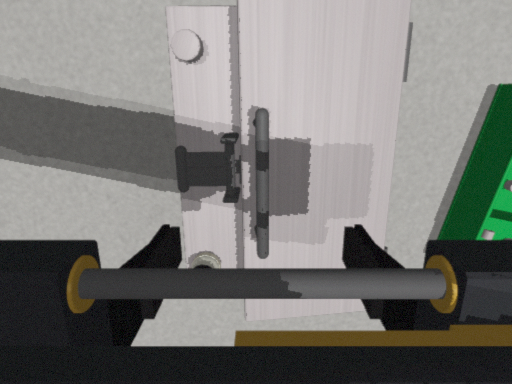

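The handle bar (262,185 px) lies midway between the fingers. Descending and closing.

Call:
move_arm(
  moves=[
    [0,0.006,0.2,0,0,0,1],
    [0,0,0.2,0,0,0,1],
    [0,0,0.14,0,0,0,1],
    [0,0,0.07,0,0,0,1],
    [0,0,0,0,0,0,0.4],
    [0,0,0,0,0,0,-0.3],
    [0,0,0,0,0,0,-1],
    [0,0,0,0,0,0,-1],
    [0,0,0,0,0,0,-1],
    [0,0,0,0,0,0,-1],
  ],
  squeeze=20,
)

```text
time_s: 15.45
eef_pos: [0.5095, -0.046, 0.1541]
orientation: [3.141, 0.0, 1.785]
wrist_force: [-0.2, 0.2, 0.6]
grip_width: 0.0353
finger_force: 0.0
```

Call:
move_arm(
  moves=[
    [0,0,0,0,0,0,-1],
    [0,0,0,0,0,0,-1],
    [0,0,0,0,0,0,-1],
    [0,0,0,0,0,0,-1],
  ],
)

```text
time_s: 15.95
eef_pos: [0.508, -0.0463, 0.1537]
orientation: [-3.138, -0.0, 1.784]
wrist_force: [-6.1, -1.0, 4.5]
grip_width: 0.0099
finger_force: 20.0
```

```bash
python3 - <<'E'
import numpy as np
# arc in (along e -> tool y, tool z = -z), /0.2
a=np.r_[.127:1.70:23j]
x=-.135*np.cos(a)+.043*np.sin(a); z=.135*np.sin(a)+.043*np.cos(a)
for i in range(22): print(round(a[i+1],2),[0,round((x[i+1]-x[i])/.2,3),round(-(z[i+1]-z[i])/.2,3)])
E
```

```text
0.2 [0, np.float64(0.023), np.float64(-0.045)]
0.27 [0, np.float64(0.026), np.float64(-0.043)]
0.34 [0, np.float64(0.029), np.float64(-0.041)]
0.41 [0, np.float64(0.032), np.float64(-0.039)]
0.48 [0, np.float64(0.035), np.float64(-0.037)]
0.56 [0, np.float64(0.037), np.float64(-0.034)]
0.63 [0, np.float64(0.04), np.float64(-0.031)]
0.7 [0, np.float64(0.042), np.float64(-0.029)]
0.77 [0, np.float64(0.044), np.float64(-0.025)]
0.84 [0, np.float64(0.045), np.float64(-0.022)]
0.91 [0, np.float64(0.047), np.float64(-0.019)]
0.98 [0, np.float64(0.048), np.float64(-0.016)]
1.06 [0, np.float64(0.049), np.float64(-0.012)]
1.13 [0, np.float64(0.05), np.float64(-0.009)]
1.2 [0, np.float64(0.05), np.float64(-0.005)]
1.27 [0, np.float64(0.051), np.float64(-0.001)]
1.34 [0, np.float64(0.051), np.float64(0.002)]
1.41 [0, np.float64(0.05), np.float64(0.006)]
1.49 [0, np.float64(0.05), np.float64(0.009)]
1.56 [0, np.float64(0.049), np.float64(0.013)]
1.63 [0, np.float64(0.048), np.float64(0.016)]
1.7 [0, np.float64(0.047), np.float64(0.02)]
```

Call:
move_arm(
  moves=[
    [0,0.023,-0.045,0,0,0,-1],
    [0,0.026,-0.043,0,0,0,-1],
    [0,0.029,-0.041,0,0,0,-1],
    [0,0.032,-0.039,0,0,0,-1],
    [0,0,0,0,0,0,-1],
  ],
)

```text
time_s: 16.58
eef_pos: [0.5287, -0.0418, 0.1877]
orientation: [-3.136, -0.0, 1.784]
wrist_force: [-13.9, -2.3, 10.1]
grip_width: 0.0101
finger_force: 20.0
```

Call:
move_arm(
  moves=[
    [0,0.03,-0.042,0,0,0,-1],
    [0,0.033,-0.036,0,0,0,-1],
    [0,0.039,-0.031,0,0,0,-1],
    [0,0.042,-0.029,0,0,0,-1],
    [0,0,0,0,0,0,-1],
  ],
)

```text
time_s: 17.2
eef_pos: [0.5595, -0.035, 0.2163]
orientation: [-3.142, 0.0, 1.785]
wrist_force: [-6.9, -0.8, 7.1]
grip_width: 0.0101
finger_force: 20.0
```

Call:
move_arm(
  moves=[
    [0,0.042,-0.026,0,0,0,-1],
    [0,0.044,-0.023,0,0,0,-1],
    [0,0.047,-0.019,0,0,0,-1],
    [0,0.048,-0.016,0,0,0,-1],
    [0,0.049,-0.012,0,0,0,-1],
    [0,0.05,-0.009,0,0,0,-1],
    [0,0,0,0,0,0,-1],
  ],
)

```text
time_s: 18.08
eef_pos: [0.6152, -0.0232, 0.237]
orientation: [3.139, 0.0, 1.785]
wrist_force: [-0.7, -1.2, 5.3]
grip_width: 0.0098
finger_force: 20.0
```

Call:
move_arm(
  moves=[
    [0,0.05,-0.006,0,0,0,-1],
    [0,0.051,-0.002,0,0,0,-1],
    [0,0.051,0.001,0,0,0,-1],
    [0,0.05,0.005,0,0,0,-1],
    [0,0.05,0.009,0,0,0,-1],
    [0,0.049,0.013,0,0,0,-1],
    [0,0.048,0.016,0,0,0,-1],
    [0,0.047,0.02,0,0,0,-1],
    [0,0,0,0,0,0,-1],
    [0,0,0,0,0,0,-1],
  ],
)

```text
time_s: 19.32
eef_pos: [0.6914, -0.0066, 0.2247]
orientation: [3.141, -0.0, 1.785]
wrist_force: [1.7, -3.0, -2.9]
grip_width: 0.01
finger_force: 20.0
```

```bash
python3 - <<'E'
from h import *
o=manip.get_obs();x,y,z=o["eef_pos"]
X=((x-.634)*.977+(y+.0187)*.214);Z=z+.0187-.11
print(X,Z,"alpha",np.pi-np.arctan2(Z,X)-.308)
im,d,c=shot("scene","s1")
E
```

```text
0.05865204416328768 0.13342027747588808 alpha 1.6769711103058713
```

View pics/s1.png

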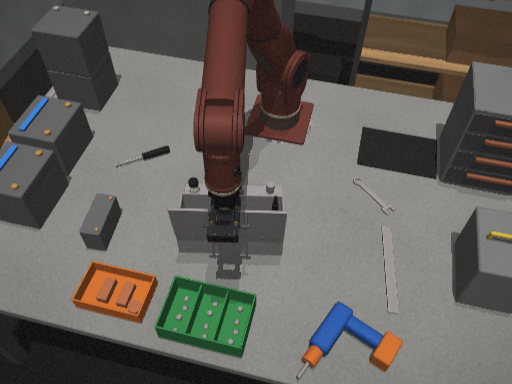

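The scene view shows the lid past upright, gripper on its handle at (222,235) px. Socket, jar and bench items are in place. I open just a little and lift straight up.

Call:
move_arm(
  moves=[
    [0,0,0,0,0,0,-0.7],
    [0,0,0,0,0,0,-0.4],
    [0,0,0,0,0,0,-0.4],
    [0,0,0,0,0,0,-0.4],
    [0,0,-0.05,0,0,0,-0.4],
    [0,0,-0.1,0,0,0,-0.4],
    [0,0,-0.15,0,0,0,-0.4],
    [0,0,-0.15,0,0,0,-0.4],
    [0,0,-0.15,0,0,0,-0.4],
    [0,0,0,0,0,0,-0.4],
    [0,0,0,0,0,0,-0.4],
  ],
)

```text
time_s: 20.75
eef_pos: [0.6912, -0.0064, 0.3454]
orientation: [3.141, 0.0, 1.785]
wrist_force: [-0.1, -0.3, -0.9]
grip_width: 0.0261
finger_force: 0.0
```

```bash
python3 - <<'E'
from h import *
o=manip.get_obs();print(o["eef_pos"],o["wrist_force"],o["grip_width"])
e=np.array([np.cos(.216),np.sin(.216)])
for n in("top","scene"):
    im,d,c=shot(n,n+"2"); w=cloud(d,c); p=w[...,:2]-np.array([.634,-.0187]); x=p@e;y=p@np.array([-e[1],e[0]]);z=w[...,2]
    m=(abs(x)<.1)&(abs(y)<.15)&(abs(y)>.09)&(z>.13)&(z<.25)
    if m.sum()>20: a=np.polyfit(z[m],x[m],1);print(n,"lid",np.pi/2+np.arctan(a[0]),m.sum())
    m=(x<-.16)&(x>-.215)&(abs(y)<.012)&(z>.08)&(z<.16); 
    if m.sum()>3: print(n,"paddle tilt",np.polyfit(x[m],z[m],1)[0],m.sum())
E
```

```text
[ 0.69117773 -0.00640383  0.34535332] [-0.06991076 -0.26055498 -0.91796592] 0.02607978163023345
top lid 1.6893209446237087 279
scene lid 1.691275162460905 869
scene paddle tilt 0.3571672532363692 6
```

The lid stands free at 1.69 rad and the gripper is clear. After release the paddle measured level, lip and pin both at 106 mm.

```bash
python3 -c "
from workcell import manip
print(manip.sign_off())"
```

```text
the job is handed in; nothing more can be done
None
```

I handed the job in at about 21 s: the lid stands open by itself at about 1.69 rad, and nothing else looked moved in the last view. The paddle measured level after release and was not rechecked at the end. Lift readings stayed around 7 N or less. The hand-in returned no verdict.

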